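# Return the dark pepper mill to the condiment tray

### The job

Pick up the tall dark-wood pepper mill and stand it upright in the empty round recess of the wooden condiment tray, next to the salt jar, then let go of it. The mill is top-heavy: keep it upright all the way, carry it slowly, and set it down rather than drop it. Leave the light-wood mill and the salt jar standing where they are.

Things in the scene. Friction and masses are not known exactly. Their poses are not given: they have to be found in the camera images.
- mill_dark: the mill to move: dark wood, round, 212 mm tall, heavy steel head; 0.36 to 0.56 kg, centre of mass about 136 mm up, topples when tilted about 10 degrees. Foot 52 mm across, waist 36, neck 32 at 136-144 mm height; head an upright cylinder 42 mm across at 147-192 mm height (grip here, from above, any yaw), small ball on top. Origin: centre of underside, z up. May swap places with the light mill
- mill_light: a second mill of the same shape and size but of pale wood, a bystander to be left standing. Origin at the centre of its underside, z up along its axis.
- salt_jar: clear jar of salt with a tan lid, 72 mm in diameter, 78 mm tall, standing in the tray's other recess (lid top 88 mm above the table), on the side away from the robot; leave it there. Origin at the centre of its underside, z up.
- empty_seat (a point): centre of the floor of the tray's empty recess. The tray is a brown wooden board, 130 x 240 x 20 mm, fixed to the table, with two round recesses 85 mm across and 10 mm deep, 110 mm apart along its length; recess floors 10 mm above the table, tray top 20 mm. x across the tray, y along it (away from the salt jar), z up

How it is judged:
By the outcome, as a careful person would: the job done as asked, in the order asked, and still so for the second after the job is handed in, with the robot touching nothing.
It also fails if it takes over 45 s, if anything falls off the work surface, if the arm or the gripper's body presses on something with over 40 N, if the wrist force passes 120 N, or if a joint passes its speed limit or range.

### The arm

A 6-joint arm with a two-finger parallel gripper is mounted at the origin on a cart in front of the work surface, level with it; the furniture and walls round the work are solid. World frame = base frame: x ahead of the robot, y to its left, z up, the work surface at z = 0. Lengths are in m, angles in rad, forces in N, time in s.
With the tool pointing down it reaches from about 0.325 to 0.875 m from the base axis. Payload 4.4 kg.
Tool frame: the origin (TCP) lies at the centre of the arm's flange, where the gripper is bolted on; the fingertips stand 173 mm ahead of it and the grasp point (between the pads) lies 155 mm ahead of it (manip.grip_depth is the distance from the TCP to the grasp point, in m); z points along the fingers, y is the direction in which the jaws open and shut (so a half turn about z gives the same grasp; the last joint's range is limited). The gripper opens to 85 mm and grips with 20 to 120 N. Pads are 22 mm wide; open, the fingers measure 114 mm over their backs; the gripper's body (76 mm by 85 mm) begins 54 mm behind the grasp point. The pads swing forward as they close: fully open they stand 13 mm farther back than shut.
Start: joints at [1.044, 0.207, 1.542, -0, 1.393, -0.15], TCP at [0.211, 0.535, 0.405] pointing down, gripper open.
Joint ranges: [-2.73, 2.73], [-0.86, 2.22], [0.23, 2.46], [-1.11, 4.25], [0.08, 2.63], [-2.82, 2.82]. Speed limits (rad/s): [2.79, 2.79, 3.14, 3.14, 3.14, 3.14].

### API

Orientations are given as a unit quaternion [x, y, z, w].
In Python, from rig import manip, kinematics, eyes gives the robot as it stands. Calls block until the motion is done:
- manip.move_ptp(position, orientation): joint-space move of the TCP to a pose.
- manip.move_straight(position, max_speed=0.15, orientation=None): straight line of the TCP; orientation=None keeps the orientation; max_speed is the mean speed in m/s.
- manip.movej(angles): joint-space move.
- manip.open_jaws() and manip.close_gripper(grasp_force=None): open the fingers fully, or close them until they stop; grasp_force is the grip in N (None keeps the last).
- manip.sleep(seconds).
- kinematics.ik(position, orientation): joint angles nearest the present ones, or None.
- eyes.read_camera(name): name is "scene" or "top" or "wrist"; returns a dict with "frame" (400x640x3 uint8, red, green, blue), "z_map" (400x640 float32, m along the optical axis (not along the pixel's ray), 0 where there is no reading), "mtx" (3x3 intrinsics, pixels), "k1" (the pictures are not rectified: a ray, as slopes to the right and down, at radius r is drawn at 1 + k1 r^2 times it, then the intrinsics apply), "camera_from_world" (4x4, takes a point from world to camera coordinates). Camera axes: x right, y up, looking along -z (the intrinsics and any distortion apply to the point x, -y, -z); pixel columns grow to the right and rows downward; lengths in m; the calibration is good to about 2 mm. A picture is of the moment at which its call begins.
A pose or a line that the arm cannot do raises manip.PlanningError and nothing moves.
- manip.close_job(): hands the job in, once; it reports no verdict.
Readings, each from a call of its own:
- manip.current_clock(): time.
- manip.current_qpos(): joint angles.
- manip.current_joint_velocities(): joint speeds.
- manip.current_joint_torque(): joint torques, N m.
- manip.current_tcp_pos(): TCP position.
- manip.current_ee_rot(): TCP orientation.
- manip.current_contact_force(): force on the tool from outside, world axes, zero at the start.
- manip.current_wrist_torque(): the same for the moment, N m.
- manip.current_width(): opening from 0.0 (shut) to 1.0 (fully open).
Only numpy, scipy, OpenCV 4.12 (cv2) and the standard library are available. Lean on these libraries where they do the work, as an engineer would, in place of code of your own. Each camera call takes 0.05 s, during which the arm holds its last target.

## Working session

There is one attempt and no reset: what is moved stays moved. The work goes in short steps, each a Python script; the robot and the scene stay as the last script left them, time stands still between calls to the robot, and variables do not carry over. Pictures are saved under pics/ and viewed, and the job is handed in when it is done.

```bash
mkdir -p pics; ls
cat > h.py <<'E'
import numpy as np, cv2
from rig import manip, kinematics, eyes
def cloud(c):
    z=c["z_map"];h,w=z.shape;K=c["mtx"]
    u,v=np.meshgrid(np.arange(w),np.arange(h))
    r=rays(c,np.stack([u.ravel(),v.ravel()],1).astype(float)).reshape(h,w,2)
    P=np.stack([r[...,0]*z,-r[...,1]*z,-z,np.ones_like(z)],-1)
    return (P@np.linalg.inv(c["camera_from_world"]).T)[...,:3]
def rays(c,uv):
    return cv2.undistortPoints(np.asarray(uv,float).reshape(-1,1,2),np.asarray(c["mtx"],float),np.array([c["k1"],0,0,0],float)).reshape(-1,2)
def onplane(c,uv,z):
    r=rays(c,uv);M=np.linalg.inv(c["camera_from_world"]);d=np.c_[r[:,0],-r[:,1],-np.ones(len(r))]@M[:3,:3].T
    o=M[:3,3];t=(z-o[2])/d[:,2];return o+t[:,None]*d
def save(c,n): cv2.imwrite("pics/"+n,c["frame"][:,:,::-1])
E
python3 - <<'E'
from h import *
for n in("scene","top","wrist"):
    c=eyes.read_camera(n);save(c,n+"0.png")
    M=np.linalg.inv(c["camera_from_world"]);print(n,M.round(3).tolist(),c["k1"],c["mtx"].tolist())
    np.savez(n+"0.npz",**c)
print(manip.current_clock(),manip.current_ee_rot(),manip.current_tcp_pos(),manip.current_width())
E
```

```text
pics
scene [[0.897, 0.274, -0.346, 0.223], [-0.442, 0.572, -0.691, -0.566], [0.009, 0.773, 0.635, 0.594], [0.0, 0.0, 0.0, 1.0]] -0.036279071215390125 [[437.5283803876686, 0.0, 320.31325047541833], [0.0, 437.5283803876686, 198.6912022329775], [0.0, 0.0, 1.0]]
top [[-0.023, 0.988, -0.15, 0.397], [-1.0, -0.024, -0.005, 0.06], [-0.008, 0.15, 0.989, 1.094], [0.0, 0.0, 0.0, 1.0]] 0.0184525207054194 [[453.3548375027634, 0.0, 318.58931351589854], [0.0, 453.3548375027634, 207.6169120372908], [0.0, 0.0, 1.0]]
wrist [[0.367, -0.88, -0.302, 0.131], [0.93, 0.347, 0.121, 0.566], [-0.001, -0.325, 0.946, 0.373], [0.0, 0.0, 0.0, 1.0]] -0.016943964314343984 [[281.5946307772348, 0.0, 317.63888165348357], [0.0, 281.5946307772348, 202.0653875892088], [0.0, 0.0, 1.0]]
0.15 [ 1.86787778e-01  9.82399870e-01 -8.51599072e-04 -3.10397496e-04] [0.21089551 0.53463797 0.40375932] 0.998900721225023
```

View pics/scene0.png

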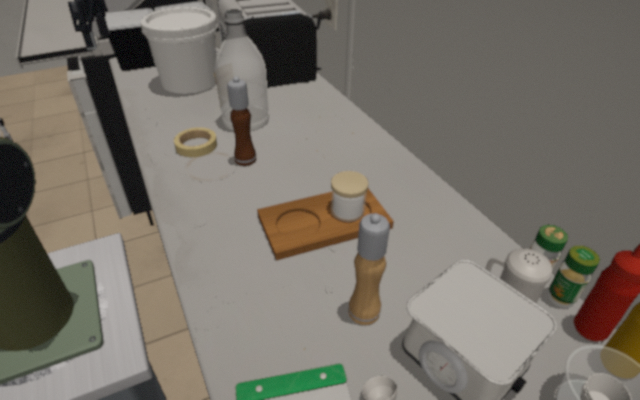

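View pics/top0.png

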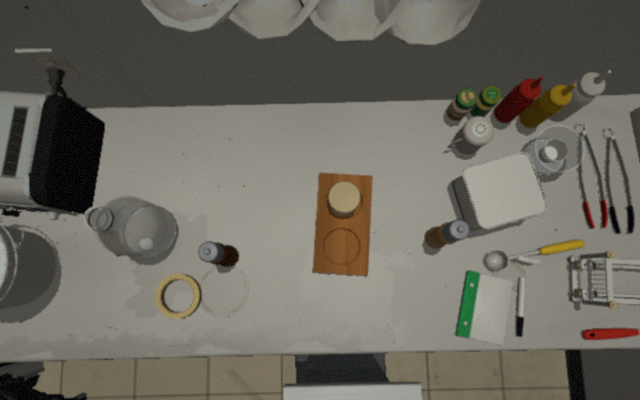

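View pics/wrist0.png

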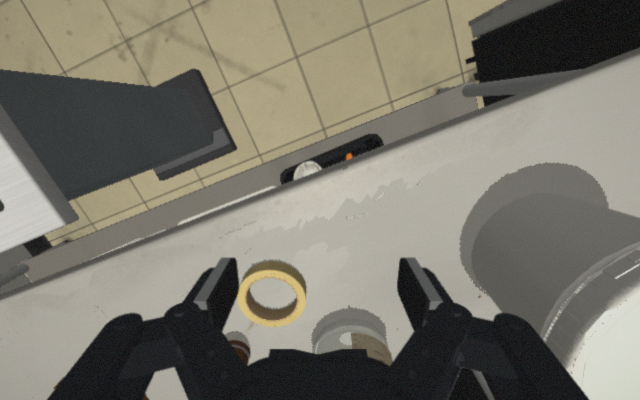

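The scene view shows the dark mill at about (240,120), the light mill at (368,270), and the tray with its empty recess at (298,222). The top view shows the dark mill's head at (210,252), the empty recess at (342,247) and the jar at (344,198). There is also a faint clear object near (225,290) in the top view. I'll zoom in on it and measure.

Run:
```python
from h import *
L=lambda n:{k:(v if v.ndim else v.item()) for k,v in np.load(n+"0.npz").items()}
s,t=L("scene"),L("top")
a=cv2.resize(s["frame"][60:200,150:310],None,fx=5,fy=4.2*5/4.2,interpolation=2)[:600]
cv2.imwrite("pics/zs.png",cv2.resize(s["frame"][60:180,150:310],None,fx=5,fy=5)[:,:,::-1])
cv2.imwrite("pics/zt.png",cv2.resize(t["frame"][200:320,80:240],None,fx=5,fy=5)[:,:,::-1])
# dark mill body: reddish dark; tray
for n,c,(r0,r1,c0,c1) in(("scene",s,(70,175,215,265)),("top",t,(235,270,190,245))):
    P=cloud(c)[r0:r1,c0:c1].reshape(-1,3)
    for z0,z1 in((.003,.02),(.02,.05),(.05,.09),(.09,.13),(.15,.19),(.195,.215)):
        q=P[(P[:,2]>z0)&(P[:,2]<z1)]
        print(n,z0,len(q),q.min(0).round(3) if len(q) else '',q.max(0).round(3) if len(q) else '',np.median(q,0).round(3) if len(q) else '')
P=cloud(t)
for uv in((342,247),(344,198),(210,252),(225,290),(180,295),(150,235),(99,218),(200,300),(265,300)):
    print(uv,P[uv[1],uv[0]].round(3))
```

```text
scene 0.003 895 [0.37  0.216 0.003] [0.548 0.728 0.02 ] [0.441 0.341 0.004]
scene 0.02 500 [0.401 0.257 0.02 ] [0.55  0.483 0.05 ] [0.455 0.283 0.034]
scene 0.05 634 [0.43  0.264 0.05 ] [0.554 0.49  0.09 ] [0.458 0.408 0.07 ]
scene 0.09 709 [0.425 0.26  0.09 ] [0.56  0.499 0.13 ] [0.457 0.406 0.112]
scene 0.15 687 [0.427 0.261 0.15 ] [0.56  0.469 0.19 ] [0.46  0.404 0.163]
scene 0.195 157 [0.429 0.263 0.195] [0.467 0.3   0.214] [0.446 0.278 0.2  ]
top 0.003 121 [0.418 0.247 0.003] [0.502 0.377 0.02 ] [0.455 0.282 0.004]
top 0.02 136 [0.426 0.259 0.02 ] [0.475 0.298 0.049] [0.446 0.269 0.034]
top 0.05 65 [0.432 0.265 0.05 ] [0.468 0.288 0.087] [0.447 0.269 0.062]
top 0.09 82 [0.428 0.262 0.095] [0.472 0.294 0.13 ] [0.446 0.268 0.125]
top 0.15 94 [0.431 0.264 0.15 ] [0.472 0.304 0.19 ] [0.446 0.268 0.17 ]
top 0.195 298 [0.432 0.265 0.195] [0.469 0.303 0.215] [0.451 0.283 0.199]
(342, 247) [0.465 0.012 0.01 ]
(344, 198) [0.57  0.007 0.089]
(210, 252) [0.449 0.28  0.198]
(225, 290) [ 0.37   0.292 -0.   ]
(180, 295) [0.361 0.398 0.004]
(150, 235) [0.489 0.412 0.165]
(99, 218) [0.529 0.527 0.148]
(200, 300) [0.349 0.348 0.01 ]
(265, 300) [ 0.344  0.197 -0.002]
```

Run:
```python
from h import *
L=lambda n:{k:(v if v.ndim else v.item()) for k,v in np.load(n+"0.npz").items()}
t=L("top");f=t["frame"];hsv=cv2.cvtColor(f,cv2.COLOR_RGB2HSV)
# tray mask
m=cv2.inRange(hsv,(5,90,60),(20,255,255)); n,l,st,ce=cv2.connectedComponentsWithStats(m)
for i in range(1,n):
    if st[i][4]>150: print(st[i],ce[i])
cv2.imwrite("pics/ztray.png",cv2.resize(f[165:285,260:420],None,fx=5,fy=5)[:,:,::-1])
```

```text
[ 313  173   59  103 4594] [342.45211145 228.35829343]
```

View pics/zs.png

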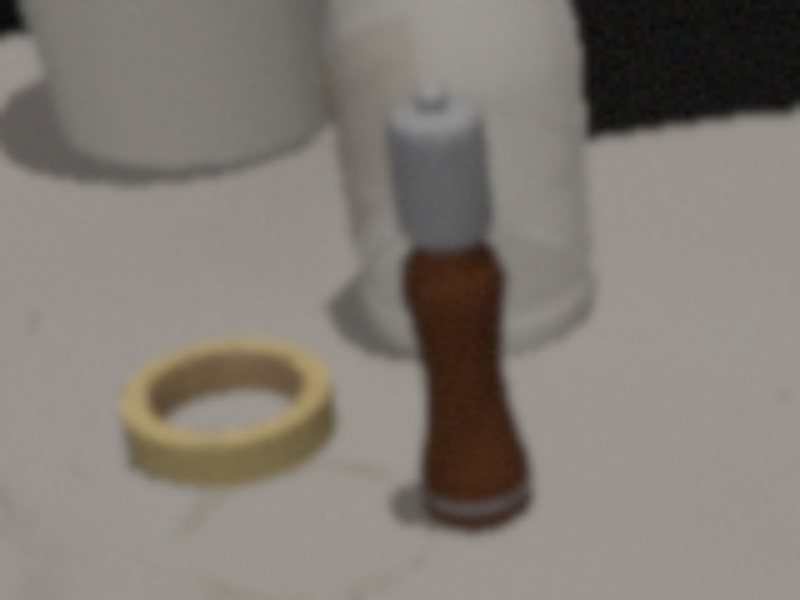

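View pics/zt.png

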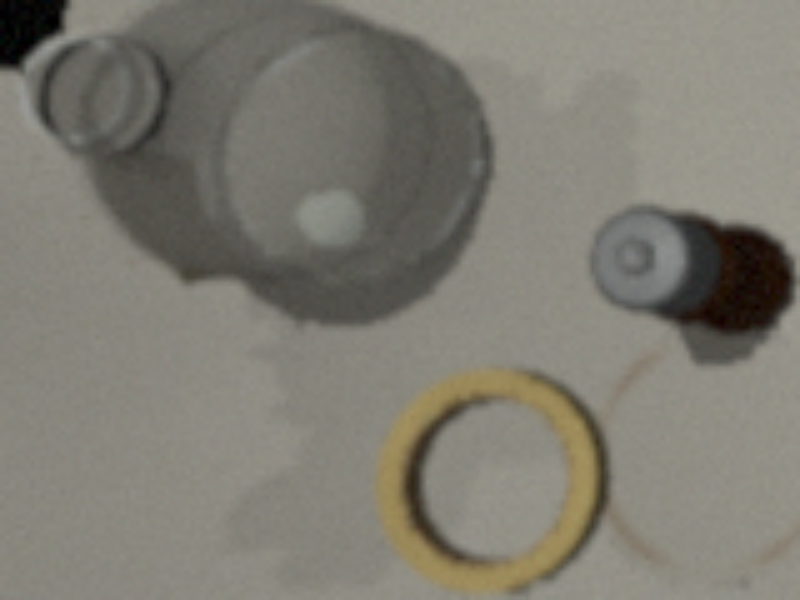

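View pics/ztray.png

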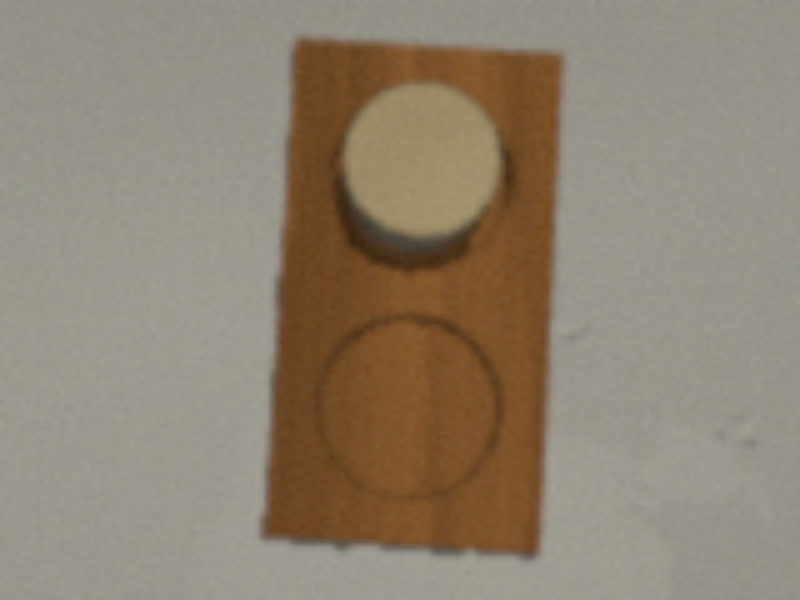

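The faint circle is only a stain on the table. The mill is free-standing, with a clear bottle about 0.13 m from it. Now precise positions by casting rays.

Run:
```python
from h import *
L=lambda n:{k:(v if v.ndim else v.item()) for k,v in np.load(n+"0.npz").items()}
s,t=L("scene"),L("top")
def pr(c,uv,z,n): print(n,onplane(c,[uv],z)[0].round(4))
e=lambda x,y,x0,y0:(x0+x/5-.4,y0+y/5-.4)
pr(t,e(634,257,80,200),.210,"ball top"); pr(s,e(431,97,150,60),.208,"ball scene")
pr(t,e(641,259,80,200),.192,"head top")
pr(t,e(410,407,260,165),.02,"recess top"); pr(t,e(423,160,260,165),.088,"jar lid")
c=[e(x,y,260,165) for x,y in((296,40),(562,54),(538,553),(264,538))]
q=onplane(t,c,.02);print(q.round(4),q.mean(0).round(4),[np.linalg.norm(q[i]-q[i-1]).round(4) for i in range(4)])
ay=(q[2]+q[3]-q[0]-q[1]);ay/=np.linalg.norm(ay);print("seat",q.mean(0)+.055*ay,ay)
# scene: recess ellipse via tray corners
hsv=cv2.cvtColor(s["frame"],cv2.COLOR_RGB2HSV)
cv2.imwrite("pics/ztray2.png",cv2.resize(s["frame"][160:270,250:400],None,fx=5,fy=5)[:,:,::-1])
# head circle fit in both clouds
from scipy.optimize import least_squares
for n,c,(r0,r1,c0,c1) in(("scene",s,(70,175,215,265)),("top",t,(235,270,190,245))):
    P=cloud(c)[r0:r1,c0:c1].reshape(-1,3)
    for z0,z1 in((.15,.188),(.195,.203),(.203,.22),(.003,.02),(.02,.13)):
        q=P[(P[:,2]>z0)&(P[:,2]<z1)&(abs(P[:,0]-.45)<.03)&(abs(P[:,1]-.283)<.03)]
        if len(q)>10:
            r=least_squares(lambda p:np.hypot(q[:,0]-p[0],q[:,1]-p[1])-.021,[.45,.285],loss='soft_l1',f_scale=.002).x
            print(n,z0,len(q),r.round(4),q[:,:2].mean(0).round(4))
```

```text
ball top [0.4507 0.2845 0.21  ]
ball scene [0.4488 0.2842 0.208 ]
head top [0.4509 0.2863 0.192 ]
recess top [0.4665 0.0129 0.02  ]
jar lid [0.573  0.0067 0.088 ]
[[ 0.6455  0.0628  0.02  ]
 [ 0.6353 -0.0657  0.02  ]
 [ 0.397  -0.0449  0.02  ]
 [ 0.4068  0.0832  0.02  ]] [0.5211 0.0089 0.02  ] [np.float64(0.2395), np.float64(0.1289), np.float64(0.2393), np.float64(0.1285)]
seat [0.46635378 0.01360298 0.02      ] [-0.9962754   0.08622836  0.        ]
scene 0.15 317 [0.4489 0.2863] [0.4446 0.2703]
scene 0.195 125 [0.45   0.2918] [0.446  0.2778]
scene 0.203 32 [0.4494 0.3017] [0.4475 0.2811]
scene 0.003 155 [0.4479 0.2805] [0.4455 0.2672]
scene 0.02 831 [0.4493 0.2861] [0.4451 0.2703]
top 0.15 85 [0.4514 0.2858] [0.4475 0.2701]
top 0.195 251 [0.4521 0.2916] [0.4511 0.2838]
top 0.203 47 [0.4458 0.3045] [0.4508 0.2847]
top 0.003 50 [0.4482 0.2804] [0.4437 0.2723]
top 0.02 283 [0.4509 0.2848] [0.4473 0.2712]
```

View pics/ztray2.png

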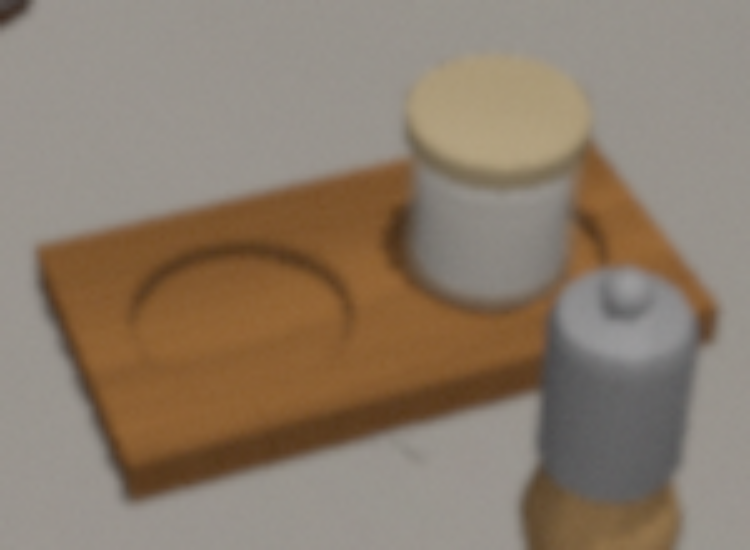

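Run:
```python
from h import *
L=lambda n:{k:(v if v.ndim else v.item()) for k,v in np.load(n+"0.npz").items()}
s,t=L("scene"),L("top")
A=onplane(t,[(99,219)],0)[0];B=onplane(s,[(234,14)],0)[0]
oa=np.linalg.inv(t["camera_from_world"])[:3,3];ob=np.linalg.inv(s["camera_from_world"])[:3,3]
da,db=A-oa,B-ob
k=np.linalg.lstsq(np.c_[da,-db],ob-oa,rcond=None)[0];print(oa+k[0]*da,ob+k[1]*db)
# bottle foot from scene: bottom at zoom (350..590, y~300-350)
for x,y in((360,290),(592,290),(480,350)): print(onplane(s,[(150+x/5-.4,60+y/5-.4)],0)[0].round(3))
def quat(yx,yy):
    from scipy.spatial.transform import Rotation as R
    y=np.array([yx,yy,0])/np.hypot(yx,yy);z=np.array([0,0,-1.]);return R.from_matrix(np.c_[np.cross(y,z),y,z]).as_quat()
for v in((.95,-.3),(-.95,.3),(.37,.93)):
    q=quat(*v)
    print(v,q.round(3),[None if (j:=kinematics.ik(p,q)) is None else np.round(j,2) for p in((.23,.39,.43),(.45,.285,.43),(.45,.285,.325),(.466,.013,.345))])
```

```text
[0.50807611 0.45874358 0.28583629] [0.50852411 0.45861892 0.28583645]
[0.457 0.516 0.   ]
[0.573 0.46  0.   ]
[0.496 0.425 0.   ]
(0.95, -0.3) [0.807 0.591 0.    0.   ] [array([ 0.85, -0.08,  1.79, -0.  ,  1.43,  1.15]), array([ 0.4 ,  0.1 ,  1.61, -0.  ,  1.43,  0.71]), array([ 0.4 ,  0.2 ,  1.73, -0.  ,  1.22,  0.71]), array([-0.16,  0.03,  1.86, -0.  ,  1.24,  0.15])]
(-0.95, 0.3) [-0.591  0.807  0.     0.   ] [array([ 0.85, -0.08,  1.79, -0.  ,  1.43, -1.99]), array([ 0.4 ,  0.1 ,  1.61, -0.  ,  1.43, -2.43]), array([ 0.4 ,  0.2 ,  1.73, -0.  ,  1.22, -2.43]), None]
(0.37, 0.93) [0.188 0.982 0.    0.   ] [array([ 0.85, -0.08,  1.79, -0.  ,  1.43, -0.35]), array([ 0.4 ,  0.1 ,  1.61, -0.  ,  1.43, -0.79]), array([ 0.4 ,  0.2 ,  1.73, -0.  ,  1.22, -0.79]), array([-0.16,  0.03,  1.86, -0.  ,  1.24, -1.35])]
```

```bash
cat >> h.py <<'E'
Q=[0.807,0.591,0,0]
Q=list(np.array(Q)/np.linalg.norm(Q))
E
python3 - <<'E'
from h import *
manip.move_ptp([.25,.39,.42],Q)
manip.move_ptp([.45,.285,.41],Q)
c=eyes.read_camera("wrist");save(c,"w1.png");np.savez("w1.npz",**c)
print(manip.current_clock(),manip.current_tcp_pos(),manip.current_ee_rot())
P=onplane(c,[(320,200)],.2)
p=c["camera_from_world"]@np.array([.45,.285,.21,1]);K=c["mtx"];print(K[0,0]*p[0]/-p[2]+K[0,2],K[1,1]*p[1]/p[2]+K[1,2])
E
```

```text
2.2583 [0.44899685 0.28592754 0.40989155] [ 8.06283244e-01  5.91529433e-01 -2.52281805e-04 -4.43861508e-04]
321.82942826099827 239.1744436374882
```

View pics/w1.png

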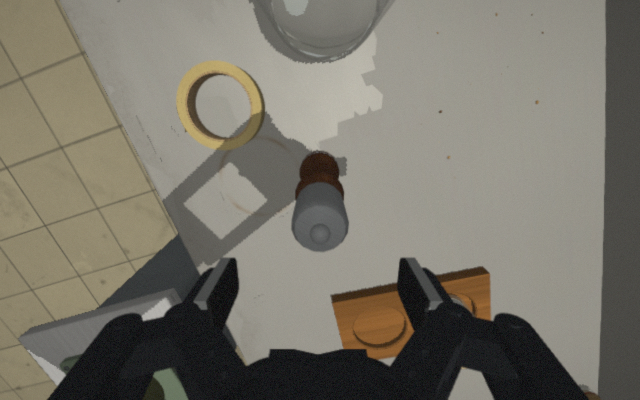

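The wrist view puts the mill's ball at (320,233), centred between the jaws. It also shows the tray ahead and the bottle well clear.

Run:
```python
from h import *
c={k:(v if v.ndim else v.item()) for k,v in np.load("w1.npz").items()}
print(onplane(c,[(320,233)],.208).round(4), onplane(c,[(379,327)],.02).round(4))
manip.move_straight([.450,.286,.326],max_speed=.08)
print(manip.current_tcp_pos(),manip.current_contact_force())
manip.close_gripper(grasp_force=50)
manip.sleep(.3)
print(manip.current_clock(),manip.current_width(),manip.current_tcp_pos(),manip.current_contact_force())
save(eyes.read_camera("wrist"),"w2.png");save(eyes.read_camera("scene"),"s2.png")
```

```text
[[0.4499 0.2888 0.208 ]] [[0.4652 0.018  0.02  ]]
[0.45035427 0.28613876 0.32673166] [ 0.62562789 -0.22140433  0.62086027]
4.2333 0.4769248182590463 [0.45035222 0.2861     0.32659018] [ 0.48206149 -0.41678138  3.15241425]
```

View pics/s2.png

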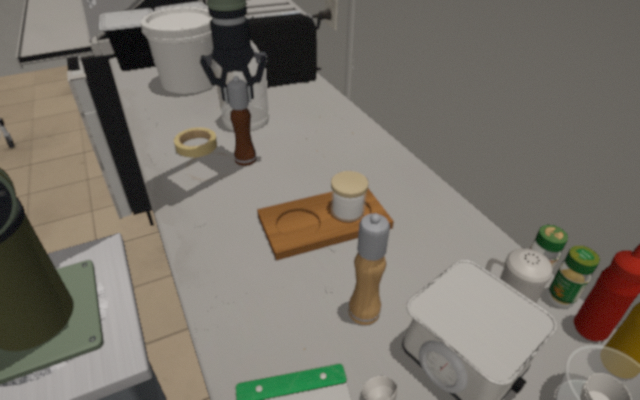

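View pics/w2.png

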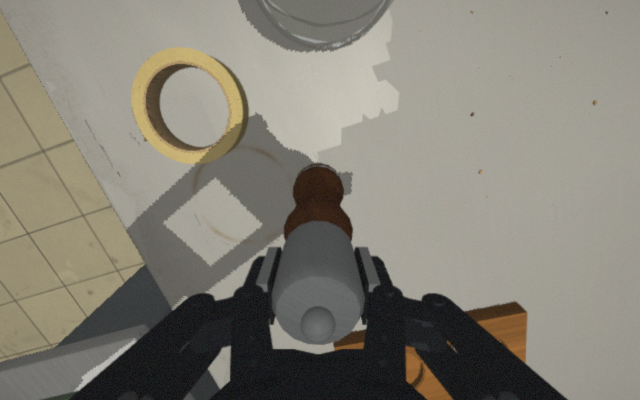

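The jaws are closed on the steel head (width 0.477, about 41 mm) and the mill is upright. Next I'll lift it, carry it slowly and check.

Run:
```python
from h import *
manip.close_gripper(grasp_force=70)
p=manip.current_tcp_pos()
manip.move_straight([p[0],p[1],p[2]+.06],max_speed=.04)
manip.sleep(.2)
print(manip.current_clock(),manip.current_contact_force(),manip.current_width())
save(eyes.read_camera("scene"),"s3.png")
manip.move_straight([.4655,.0135,p[2]+.06],max_speed=.05)
manip.sleep(.4)
print(manip.current_clock(),manip.current_tcp_pos(),manip.current_contact_force(),manip.current_width())
for n in("scene","top","wrist"):
    c=eyes.read_camera(n);save(c,n+"4.png");np.savez(n+"4.npz",**c)
```

```text
6.4167 [ 0.62803226  0.70790138 -4.63774353] 0.47493848467193195
12.475 [0.46550184 0.01351406 0.38665895] [ 0.80394575 -0.4417182  -5.7183469 ] 0.47311524270500127
```

View pics/scene4.png

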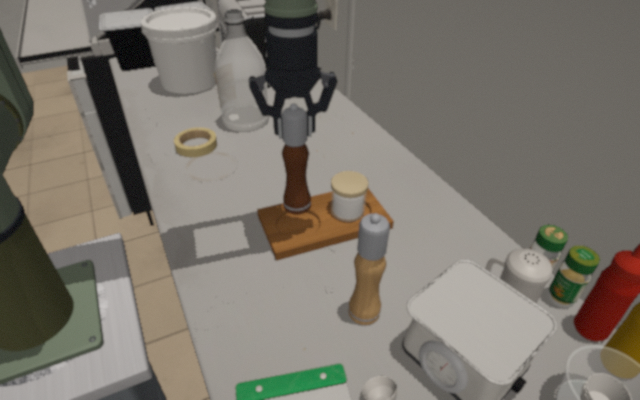

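View pics/wrist4.png

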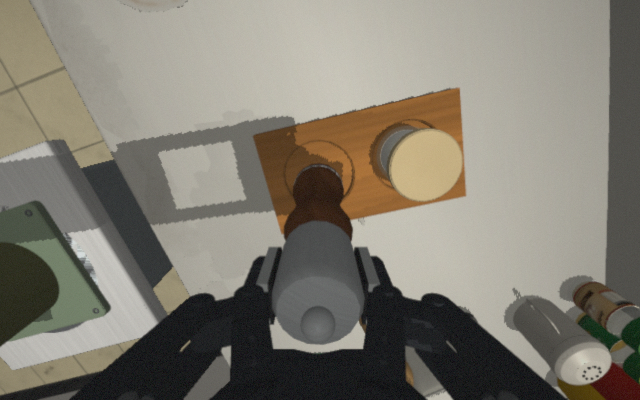

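View pics/top4.png

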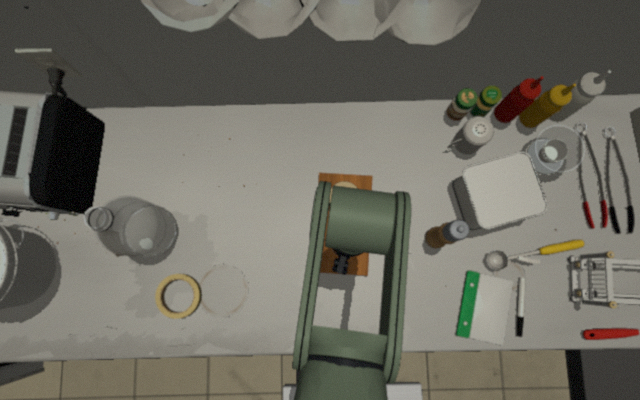

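The mill hangs upright over the recess. In the scene view its foot is at (297,210), and in the wrist view the recess is at (319,172). I'll check the foot centre and any tilt from depth before lowering.

Run:
```python
from h import *
from scipy.optimize import least_squares
L=lambda n:{k:(v if v.ndim else v.item()) for k,v in np.load(n+"4.npz").items()}
c=L("scene");P=cloud(c)[90:230,270:330].reshape(-1,3)
for z0,z1,r in((.062,.075,.026),(.075,.09,.024),(.125,.15,None),(.215,.245,.021)):
    q=P[(P[:,2]>z0)&(P[:,2]<z1)&(np.hypot(P[:,0]-.4655,P[:,1]-.0135)<.035)]
    f=(lambda p:np.hypot(q[:,0]-p[0],q[:,1]-p[1])-r) if r else (lambda p:np.hypot(q[:,0]-p[0],q[:,1]-p[1])-.019)
    print(z0,len(q),least_squares(f,[.465,.014],loss='soft_l1',f_scale=.002).x.round(4))
w=L("wrist");print("recess wrist",onplane(w,[(319,172)],.02).round(4))
cv2.imwrite("pics/zz.png",cv2.resize(c["frame"][95:215,240:400],None,fx=5,fy=5)[:,:,::-1])
```

```text
0.062 119 [0.4649 0.014 ]
0.075 199 [0.4642 0.0119]
0.125 238 [0.465  0.0143]
0.215 615 [0.4645 0.0134]
recess wrist [[0.4676 0.0203 0.02  ]]
```

View pics/zz.png

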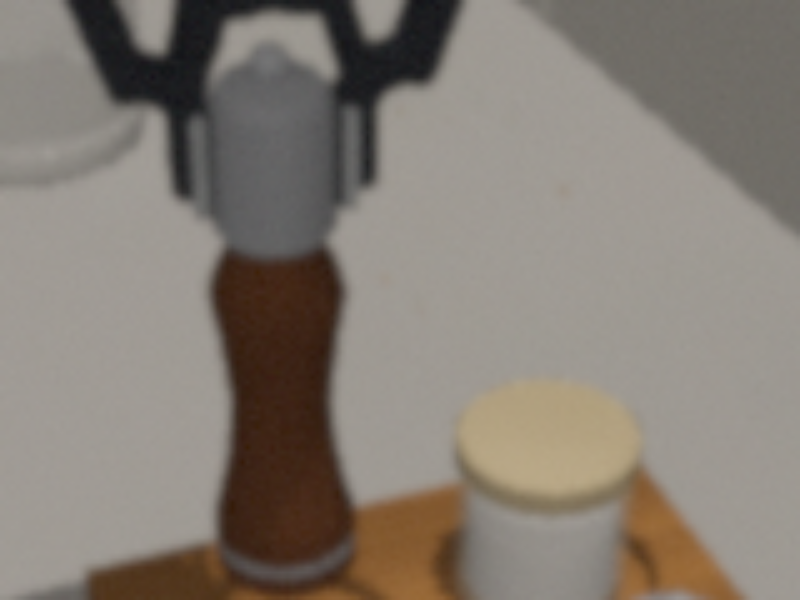

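There is no measurable tilt. I'll lower in small steps and watch for contact.

Run:
```python
from h import *
manip.move_straight([.4665,.015,.343],max_speed=.03)
manip.sleep(.3)
f0=manip.current_contact_force()[2];print(f0,manip.current_tcp_pos())
z=.343
while z>.332:
    z-=.001
    manip.move_straight([.4665,.015,z],max_speed=.01);manip.sleep(.1)
    f=manip.current_contact_force()[2];print(round(z,4),round(f,2),manip.current_tcp_pos()[2].round(4))
    if f-f0>3: break
print(manip.current_clock(),manip.current_contact_force(),manip.current_wrist_torque())
c=eyes.read_camera("scene");save(c,"s5.png")
cv2.imwrite("pics/zz5.png",cv2.resize(c["frame"][120:240,240:400],None,fx=5,fy=5)[:,:,::-1])
```

```text
-5.035952573009458 [0.46651767 0.01499056 0.34308226]
0.342 -5.94 0.342
0.341 -4.68 0.341
0.34 -4.71 0.34
0.339 -5.08 0.339
0.338 -5.61 0.338
0.337 -5.66 0.337
0.336 0.8 0.3366
16.9833 [-1.46593758  0.01481691  0.79667051] [ 0.05057042  0.4298215  -0.00840699]
```

View pics/zz5.png

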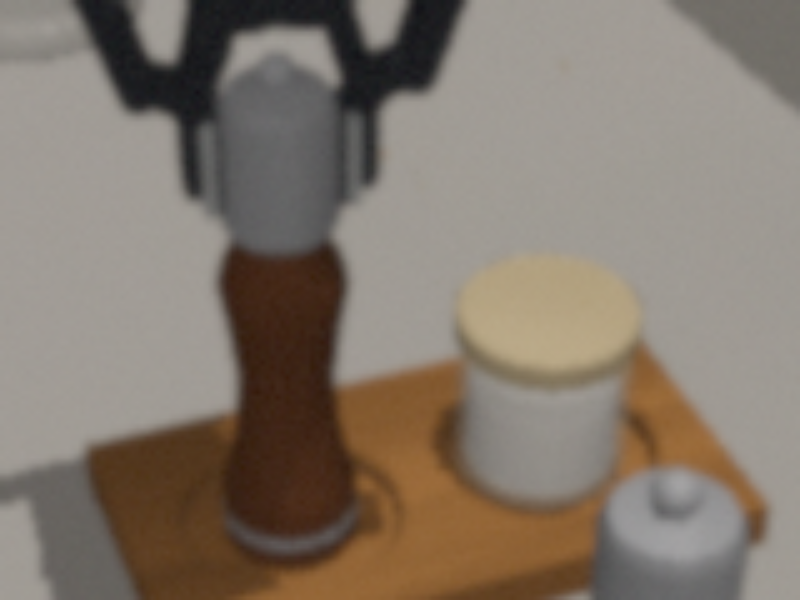

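Contact came at exactly the recess-floor height (TCP 0.3366) with the foot inside the recess. Now release.

Run:
```python
from h import *
manip.close_gripper(grasp_force=20);manip.sleep(.2)
manip.open_jaws();manip.sleep(.4)
print(manip.current_clock(),manip.current_width(),manip.current_contact_force())
p=manip.current_tcp_pos()
manip.move_straight([p[0],p[1],.44],max_speed=.05)
manip.move_ptp([.36,.28,.44],Q)
manip.sleep(.5)
from scipy.optimize import least_squares
for n in("scene","top"):
    c=eyes.read_camera(n);save(c,n+"6.png")
    P=cloud(c).reshape(-1,3)
    for z0,z1,r in((.015,.035,.026),(.16,.2,.021)):
        q=P[(P[:,2]>z0)&(P[:,2]<z1)&(np.hypot(P[:,0]-.4665,P[:,1]-.015)<.035)]
        print(n,z0,len(q),least_squares(lambda p:np.hypot(q[:,0]-p[0],q[:,1]-p[1])-r,[.466,.014],loss='soft_l1',f_scale=.002).x.round(4))
print(manip.current_clock(),manip.current_tcp_pos(),manip.current_contact_force())
```

```text
18.3583 0.9980250583362411 [ 0.57265111 -0.3832035  -0.17999283]
scene 0.015 204 [0.4668 0.0153]
scene 0.16 474 [0.4667 0.0152]
top 0.015 24 [0.4682 0.0144]
top 0.16 26 [0.4682 0.0143]
22.2917 [0.36006538 0.2799086  0.4399942 ] [-0.66089374  0.02838124  0.28434425]
```

View pics/scene6.png

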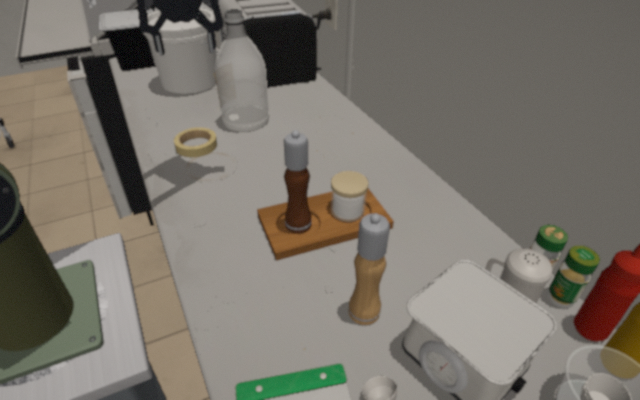

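View pics/top6.png

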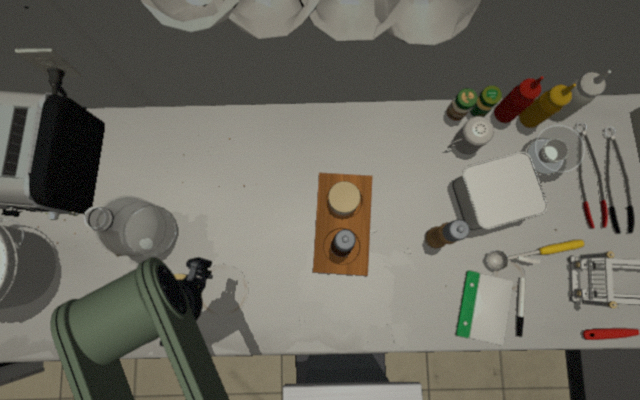

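The dark mill stands upright in the recess: scene (297,190), top (343,241). The jar and the light mill haven't moved, and the arm is clear.

```bash
python3 -c "
from rig import manip
manip.close_job();print(manip.current_clock())"
```

```text
the job is handed in; nothing more can be done
the job is handed in; nothing more can be done
```

I gripped the dark mill by its steel head, lifted it about 60 mm, carried it upright at about 5 cm/s, and lowered it until the foot touched the recess floor. Then I let go, backed the arm off and handed the job in at about 22 s on the robot clock.

- **Placement:** in the last pictures the mill stands at about (0.467, 0.015). My estimate of the recess centre was (0.466, 0.014), and the foot has about 16 mm of room all round.
- **Upright:** the foot and head centres agree to within 0.1 mm in both the scene and top views, so there is no measurable lean.
- **Other items:** the salt jar and the light mill look unmoved in the pictures, and the arm was touching nothing.
- **Disagreement:** the wrist camera put the recess centre 4 to 7 mm further along y than the top view did. It had read about 3 mm high on the mill as well. I relied mainly on the top and scene cameras, and the later pictures agreed with them.

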